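Work the jack handle past the post into its bay

TASK

Put the red jack handle away by pushing it along the bench with the fingertips, never picking it up: angle one end in behind the yellow post, then push the other end round, until the whole handle lies in the blue bay flat against its back wall. Leave the sockets and the other tools where they are.

Things in the scene. Friction and masses are not known exactly. Their poses are not given: they have to be found in the camera images.
- handle: Jack handle: red square steel tube with a black rubber grip on one end, loose; 280 mm long (y), 25 mm wide (x) and high (z), about 0.4 kg. Origin: centre of its underside; +y to the rubber-grip end. It starts in front of the post and mouth, within 35 degrees of the bay's y axis, grip end on the bay's +y side. Pushed sideways near one end it pivots about a point near the other; sliding takes up to 12 N.
- grip_end (a point): Centre of the handle's rubber-grip end face (12.5 mm above the handle's underside).
- bare_end (a point): Centre of the handle's other, bare end face (12.5 mm above the handle's underside).
- bay: The bay: blue steel U-shaped walls fixed to the bench, 30 mm high, 6 mm thick, no floor and no roof. Origin: on the bench at the middle of the inner face of its back wall; +x points into the back wall, away from the open mouth, y along the back wall, z up. Inside, it is 340 mm long (y from -170 to +170 mm) and the end walls reach 55 mm forward (to x = -55 mm). At the +y end wall a lip flares outwards from the mouth, by about 25 mm in y, to x = -82 mm.
- post: Short yellow post with a black band, fixed to the bench in front of the bay's mouth near its -y end; 28 mm diameter, 45 mm tall. Origin: centre of its foot. About 60 mm is left between it and the back wall; from the post to the +y end wall there is less than the handle's length.
- socket_a_mid (a point): Standing chrome socket, 38 mm diameter, 50 mm tall; loose bystander; this point is its centre, half-way up.
- socket_b_mid (a point): Standing chrome socket, 32 mm diameter, 45 mm tall; loose bystander; this point is its centre, half-way up.
- socket_c_mid (a point): Standing dark impact socket, 42 mm diameter, 55 mm tall; loose bystander; this point is its centre, half-way up.
- socket_d_mid (a point): Standing long chrome socket, 34 mm diameter, 60 mm tall; loose bystander; this point is its centre, half-way up.
- wrench: Bystander: steel wrench lying on the bench, about 200 mm long, to the robot's right.
- driver: Bystander: screwdriver with green handle lying on the bench to the robot's right.
- spray: Bystander: upright spray can with yellow label, 60 mm diameter, 170 mm tall, left of the bay. Origin: centre of its underside.

How it is judged:
At the end, for the whole second after the job is handed in: The handle lies flat on the bench inside the bay, at rest, both ends within 10 mm of touching the back wall (x of grip_end in the frame of bay between -0.0225 and 0 m and x of bare_end in the frame of bay between -0.0225 and 0 m and y of grip_end in the frame of bay between -0.176 and 0.176 m and y of bare_end in the frame of bay between -0.176 and 0.176 m and height (world z) of each of grip_end, bare_end below 0.018 m and linear speed of handle below 0.01 m/s and angular speed of handle below 0.05 rad/s).
It fails at once if an end of the handle is lifted more than 12 mm off the bench (height (world z) of any of grip_end, bare_end above 0.0245 m).
It fails at once if a bystander is moved more than 25 mm (distance of any of socket_a_mid, socket_b_mid, socket_c_mid, socket_d_mid, wrench, driver, spray from where it was at the start of the episode above 0.025 m).
It fails at once if a standing bystander is knocked over (angle between any of socket_a_mid, socket_b_mid, socket_c_mid, socket_d_mid, spray's own z axis and vertical above 0.5 rad).
It also fails if it takes over 54 s, if anything falls off the work surface, if the arm or the gripper's body presses on something with over 40 N, if the wrist force passes 120 N, or if a joint passes its speed limit or range.

ROBOT

A 6-joint arm with a two-finger parallel gripper is mounted at the origin on the work surface. World frame = base frame: x ahead of the robot, y to its left, z up, the work surface at z = 0. Lengths are in m, angles in rad, forces in N, time in s.
With the tool pointing down it reaches from about 0.375 to 0.9 m from the base axis. Payload 3.1 kg.
Tool frame: the origin (TCP) lies between the finger pads; the fingertips stand 14 mm ahead of it and the grasp point (between the pads) lies 5 mm behind it; z points along the fingers, y is the line along which they close (so a half turn about z gives the same grasp; the last joint's range is limited). The gripper opens to 87 mm and grips with 3 to 60 N. Pads are 19 mm wide; open, the fingers measure 117 mm over their backs; the gripper's body (75 mm by 190 mm) begins 51 mm behind the grasp point.
Start: joints at [0.941, 0.527, 1.433, -0, 1.181, -0.178], TCP at [0.273, 0.562, 0.197] pointing down, gripper open.
Joint ranges: [-3.08, 3.08], [-0.75, 2.2], [0.22, 2.44], [-1.43, 4.57], [0, 2.65], [-2.85, 2.85]. Speed limits (rad/s): [2.79, 2.79, 3.14, 3.14, 3.14, 3.14].

INTERFACE

Orientations are given as a unit quaternion [x, y, z, w].
In Python, from rig import bot gives the robot as it stands. The module is installed in compiled form; this text tells all that it offers.
- The arm moves only by the shell command python3 -m creep 'ROWS' [FORCE]. ROWS is JSON, one flat list of numbers, 7 for each row, row after row: the turn, a rotation vector about the tool's x, y, z in rad, then the shift along the tool's x, y, z in mm, then the finger opening in mm, from 0 to 87. In form: [rx, ry, rz, x, y, z, jaw, rx, ry, rz, x, y, z, jaw, ...]. A call has exactly 5 rows; each row shifts and turns the commanded pose from where the row before left it, along the tool's axes as they then stand; what a row does not reach is not made up. A row lasts 1/12 s, in which the tool goes at most 41.7 mm and 7.16 degrees, less where a joint would pass 70% of its speed; a pose out of reach is approached as far as the arm can. A call with a gripper value outside its range is refused whole. The fingers move at their own pace and stop on an object; FORCE is the grip in N (left out, the last holds). Time passes only in rows, so rows that do not move let the fingers close, or fill a call up. It gives the time, the measured TCP pose, the force, the opening and the grip force at its end, in the units of the state.
- bot.sense(): the state, without advancing time (a new reading comes with each control period).
- bot.snapshot(name): name is "side" or "top" or "wrist"; returns the picture (400x640x3 uint8, blue, green, red); there is no depth.
- bot.calibration(name): a dict with "mtx" (3x3 intrinsics, pixels), "world_to_cam" (4x4, takes a point from world to camera coordinates); the wrist camera has in their place "mount" (4x4, takes a point from camera to tool coordinates, whose origin is the TCP and whose axes are the flange's). Camera axes: x right, y down, z forward; pixel columns grow to the right and rows downward; lengths in m; the calibration is good to about 2 mm. A picture is of the moment at which its call begins: read the wrist's pose just before it. calibration takes no time and is no camera call.
- bot.finish_job(): hands the job in; it is judged then, once.
The state is a dict: "time_s": time; "joint_positions": joint angles; "qd": joint speeds; "tau": joint torques, N m; "tcp_pos": TCP position; "eef_rot": TCP orientation; "force": force on the tool from outside, world axes, zero at the start; "wrist_torque": the same for the moment, N m; "gripper_width": finger opening in m; "grip_force": force on a finger pad.
Only numpy, scipy, OpenCV 4.12 (cv2) and the standard library are available. Lean on these libraries where they do the work, as an engineer would, in place of code of your own. Each camera call takes 0.05 s, during which the arm holds its last target. There are 200 camera calls.

## Working session

There is one attempt and no reset: what is moved stays moved. The work goes in short steps, Python scripts to look and compute and a shell command to move; the robot and the scene stay as the last step left them, time stands still between calls to the robot, and variables do not carry over. Pictures are saved under pics/ and viewed, at most 10 in all, crops included, and the job is handed in when it is done.

```bash
mkdir -p pics; python3 - <<'E'
from rig import bot
import cv2
s=bot.sense();print(s['tcp_pos'],s['eef_rot'],s['time_s'],s['force'])
for n in("top","side"):
    im=bot.snapshot(n);cv2.imwrite(f"pics/{n}0.png",im)
    c=bot.calibration(n);print(c)
print(bot.calibration("wrist"))
E
```

```text
[0.27234331 0.56165379 0.19587206] [ 2.23962286e-01  9.74597199e-01 -1.00330321e-03 -4.33636111e-04] 0.0 [-0.02230387  0.14810969  0.58989597]
{'mtx': array([[364.25872763,   0.        , 313.75750329],
       [  0.        , 364.25872763, 199.81499844],
       [  0.        ,   0.        ,   1.        ]]), 'world_to_cam': array([[ 0.01463742, -0.99976324,  0.01609993, -0.01638491],
       [-0.9923262 , -0.01650191, -0.12254145,  0.57715076],
       [ 0.12277811, -0.01418269, -0.9923328 ,  0.99647559],
       [ 0.        ,  0.        ,  0.        ,  1.        ]])}
{'mtx': array([[505.5691685 ,   0.        , 323.62282732],
       [  0.        , 505.5691685 , 185.4802535 ],
       [  0.        ,   0.        ,   1.        ]]), 'world_to_cam': array([[-0.88915634, -0.45748716,  0.01031993,  0.49456727],
       [-0.35852011,  0.68243851, -0.63697803,  0.24081993],
       [ 0.28436656, -0.57007295, -0.77081288,  1.15003958],
       [ 0.        ,  0.        ,  0.        ,  1.        ]])}
{'mtx': array([[336.00971057,   0.        , 321.37934958],
       [  0.        , 336.00971057, 199.85630563],
       [  0.        ,   0.        ,   1.        ]]), 'mount': array([[-7.05023585e-04, -9.63268258e-01, -2.68540066e-01,
         7.33739253e-02],
       [ 9.99999720e-01, -7.46595263e-04,  5.26853634e-05,
         1.16840167e-03],
       [-2.51240879e-04, -2.68539953e-01,  9.63268514e-01,
        -1.87331992e-01],
       [ 0.00000000e+00,  0.00000000e+00,  0.00000000e+00,
         1.00000000e+00]])}
```

View pics/top0.png

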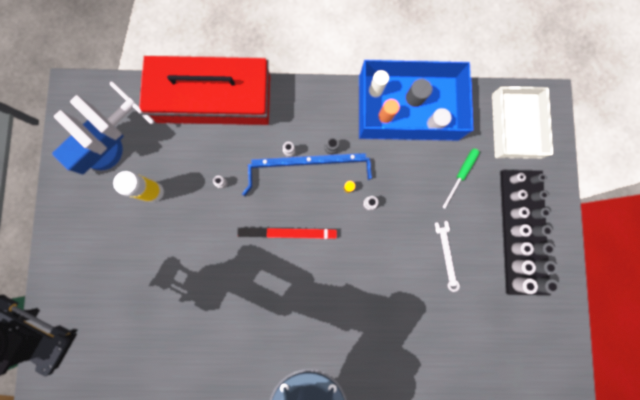

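View pics/side0.png

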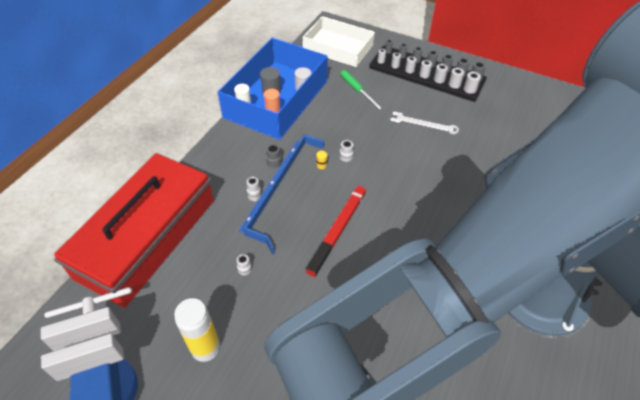

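The top view shows the bay at about (248–372, 155–195), the post at (350,186), the handle from (238,232) to (340,234), and sockets at (218,181), (289,148), (332,145) and (371,202). I'll enlarge it.

```bash
python3 - <<'E'
import cv2
im=cv2.imread("pics/top0.png")[135:250,205:395]
cv2.imwrite("pics/c0.png",cv2.resize(im,None,fx=4,fy=4,interpolation=cv2.INTER_CUBIC))
E
cat > h.py <<'E'
import numpy as np
from rig import bot
def px2w(n,uv,z):
    c=bot.calibration(n);T=c["world_to_cam"];R=T[:3,:3];o=-R.T@T[:3,3]
    d=R.T@np.linalg.solve(c["mtx"],[uv[0],uv[1],1.]);return (o+d*(z-o[2])/d[2])
def w2px(n,p):
    c=bot.calibration(n);T=c["world_to_cam"];q=c["mtx"]@(T[:3,:3]@p+T[:3,3]);return q[:2]/q[2]
E
```

```text
(no output)
```

View pics/c0.png

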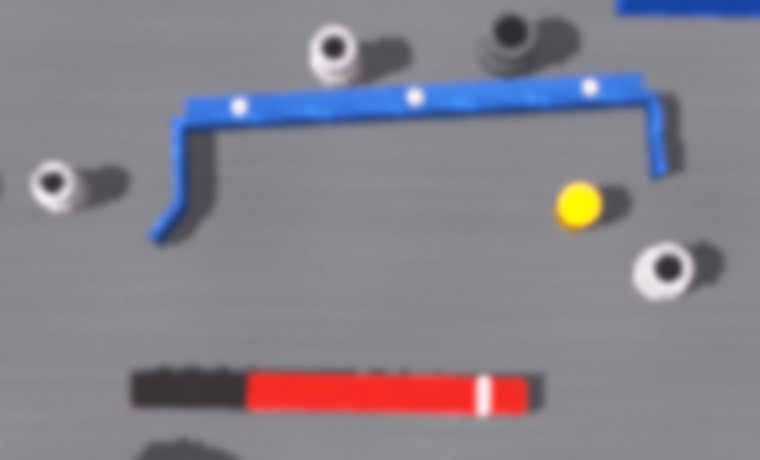

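The crop shows the inner foot of the back wall running from (186,128) to (645,104), the lip tip at (155,240) and the right end wall tip at (660,176). The post top is at (579,203), and the handle spans (132,390) to (527,395). The nearest socket tops are at (667,268) and (52,182).

```bash
python3 - <<'E'
from h import *
P=dict(bwL=(190,127,0),bwR=(642,104,0),lwTop=(179,120,.03),lwIn=(188,205,0),lip=(155,240,.0),rwTip=(660,176,.03),rwC=(655,97,.03),post=(579,203,.045),
 g1=(132,372,.025),g2=(132,408,.025),b1=(527,377,.025),b2=(527,414,.025),g=(132,390,.025),b=(527,396,.025),sR=(667,268,.055),sL=(52,182,.05),sT1=(334,46,.05),sT2=(511,31,.055))
for k,(x,y,z) in P.items(): print(k,px2w("top",(205+x/4,135+y/4),z).round(4))
a=px2w("top",(205+190/4,135+127/4),0);b=px2w("top",(205+642/4,135+104/4),0);print(np.linalg.norm(a-b))
y=(b-a)/np.linalg.norm(a-b);m=(a+b)/2
Y=-y; X=np.array([Y[1],-Y[0],0]);print("bay",m,"yawY",Y,X)
for k,(x,yy,z) in P.items():
    d=px2w("top",(205+x/4,135+yy/4),z)-m;print(k,(d@X*1e3).round(1),(d@Y*1e3).round(1))
# red in side view check: handle ends
for p in [(.469,.21,.0125)]: print(w2px("side",np.array(p)))
E
```

```text
bwL [0.6772 0.1747 0.    ]
bwR [ 0.7008 -0.1603  0.    ]
lwTop [0.6758 0.178  0.03  ]
lwIn [0.6189 0.1741 0.    ]
lip [0.5925 0.1973 0.    ]
rwTip [ 0.641  -0.1683  0.03  ]
rwC [ 0.699 -0.165  0.03 ]
post [ 0.6179 -0.1083  0.045 ]
g1 [0.4948 0.2054 0.025 ]
g2 [0.4695 0.2044 0.025 ]
b1 [ 0.4956 -0.074   0.025 ]
b2 [ 0.4695 -0.0742  0.025 ]
g [0.4822 0.2049 0.025 ]
b [ 0.4822 -0.0741  0.025 ]
sR [ 0.5715 -0.1687  0.055 ]
sL [0.6256 0.2618 0.05  ]
sT1 [0.727  0.0669 0.05  ]
sT2 [ 0.7389 -0.0586  0.055 ]
0.3357970514433745
bay [0.68900381 0.00722787 0.        ] yawY [-0.0700588   0.99754286 -0.        ] [0.99754286 0.0700588  0.        ]
bwL 0.0 167.9
bwR 0.0 -167.9
lwTop -1.2 171.3
lwIn -58.3 171.4
lip -82.9 196.4
rwTip -60.1 -171.8
rwC -2.1 -172.5
post -79.0 -110.3
g1 -179.8 211.3
g2 -205.1 212.1
b1 -198.6 -67.5
b2 -224.7 -65.8
g -192.5 211.7
b -212.0 -66.6
sR -129.5 -167.2
sL -45.4 258.4
sT1 42.1 56.8
sT2 45.2 -69.1
[315.56638158 276.61132205]
```

```bash
cat >> h.py <<'E'
from scipy.spatial.transform import Rotation as Ro
M=np.array([.689,.0072,0]);Yb=np.array([-.0701,.9975,0]);Xb=np.array([.9975,.0701,0])
def bay(p): d=np.asarray(p)-M;return np.array([d@Xb*1e3,d@Yb*1e3,p[2]*1e3])
def plan(*pts):
    """tool-axis shifts (mm) through bay points (X,Y,tip z) from the present pose"""
    s=bot.sense();R=Ro.from_quat(s['eef_rot']).as_matrix();p=bay(s['tcp_pos']);p[2]-=14
    print("t",round(s['time_s'],2),"bay XYtip",p.round(1),"toolx yaw in bay",np.degrees(np.arctan2(R[:,0]@Yb,R[:,0]@Xb)).round(1),"F",np.round([s['force']@Xb,s['force']@Yb,s['force'][2]],1))
    for q in pts:
        d=np.array(q)-p;w=Xb*d[0]+Yb*d[1]+np.array([0,0,d[2]]);print(q,(R.T@w).round(1));p=np.array(q,float)
E
python3 -m creep '[0,0,0.098,0,0,0,0, 0,0,0.098,0,0,0,0, 0,0,0.098,0,0,0,0, 0,0,0.098,0,0,0,0, 0,0,0.098,0,0,0,0]' 20
python3 -c "
from h import *
plan((-250,-50,120),(-250,-50,6))
print(bay(px2w('top',(125,183),.17)))"
```

```text
time_s: 0.52
tcp_pos: [0.2725, 0.5619, 0.1963]
eef_rot: [0.456, 0.89, -0.001, -0.0]
force: [0.2, 0.0, -0.5]
gripper_width: 0.0612
grip_force: 0.0
t 0.52 bay XYtip [-376.5  582.5  182.3] toolx yaw in bay 121.7 F [ 0.2  0.  -0.5]
(-250, -50, 120) [-604.4 -225.    62.8]
(-250, -50, 6) [0.00e+00 1.00e-01 1.14e+02]
[-62.5264954  456.86506953 170.        ]
```

```bash

for i in 1; do
python3 -m creep '[0,0,0,-30,-11,3,0, 0,0,0,-30,-11,3,0, 0,0,0,-30,-11,3,0, 0,0,0,-30,-11,3,0, 0,0,0,-30,-11,3,0]' >/dev/null
python3 -m creep '[0,0,0,-30,-11,3,0, 0,0,0,-30,-11,3,0, 0,0,0,-30,-11,3,0, 0,0,0,-30,-11,3,0, 0,0,0,-30,-11,3,0]' >/dev/null
python3 -m creep '[0,0,0,-30,-11,3,0, 0,0,0,-30,-11,3,0, 0,0,0,-30,-11,3,0, 0,0,0,-30,-11,3,0, 0,0,0,-30,-11,3,0]' >/dev/null
python3 -m creep '[0,0,0,-30,-11,3,0, 0,0,0,-30,-11,3,0, 0,0,0,-30,-11,3,0, 0,0,0,-30,-11,3,0, 0,0,0,0,0,0,0]' >/dev/null
done
python3 -c "
from h import *
plan((-250,-50,60),(-250,-50,6))"
```

```text
t 2.18 bay XYtip [-248.3  -16.6  125.7] toolx yaw in bay 121.7 F [ 0.4 -0.5 -0.1]
(-250, -50, 60) [-27.2 -19.1  65.7]
(-250, -50, 6) [ 0.2 -0.1 54. ]
```

Then compute the arc for step A.

```bash

python3 -m creep '[0,0,0,-14,-10,20,0, 0,0,0,-13,-9,20,0, 0,0,0,0,0,30,0, 0,0,0,0,0,30,0, 0,0,0,0,0,19,0]'
python3 -m creep '[0,0,0,0,0,0,0, 0,0,0,0,0,0,0, 0,0,0,0,0,0,0, 0,0,0,0,0,0,0, 0,0,0,0,0,0,0]' >/dev/null
python3 -c "
from h import *
plan((-220,-52,6),(-180,-49,6),(-145,-42,6),(-111,-32,6))"
```

```text
time_s: 2.6
tcp_pos: [0.4386, -0.0542, 0.0189]
eef_rot: [0.454, 0.891, -0.0, -0.001]
force: [-0.1, 0.3, 0.2]
gripper_width: 0.0004
grip_force: 0.0
t 3.02 bay XYtip [-252.   -44.4    8.1] toolx yaw in bay 122.0 F [-0.  -0.7 -0.1]
(-220, -52, 6) [-23.4  23.1   2.2]
(-180, -49, 6) [-18.7  35.5   0.1]
(-145, -42, 6) [-12.6  33.4   0.1]
(-111, -32, 6) [-9.6 34.1  0.1]
```

```bash

python3 -m creep '[0,0,0,-6,6,1,0, 0,0,0,-6,6,1,0, 0,0,0,-6,6,0,0, 0,0,0,-5,6,0,0, 0,0,0,-4,8,0,0]'
python3 -m creep '[0,0,0,-4,8,0,0, 0,0,0,-4,8,0,0, 0,0,0,-4,8,0,0, 0,0,0,-3,7,0,0, 0,0,0,-3,8,0,0]'
python3 -m creep '[0,0,0,-3,8,0,0, 0,0,0,-3,8,0,0, 0,0,0,-3,8,0,0, 0,0,0,0,0,0,0, 0,0,0,0,0,0,0]'
python3 -c "
from h import *
import cv2
plan((-111,-32,8))
im=bot.snapshot('top');cv2.imwrite('pics/t1.png',im);cv2.imwrite('pics/c1.png',cv2.resize(im[135:250,205:395],None,fx=4,fy=4,interpolation=cv2.INTER_CUBIC))"
```

```text
time_s: 3.43
tcp_pos: [0.4829, -0.058, 0.019]
eef_rot: [0.454, 0.891, 0.0, 0.0]
force: [-0.0, 0.2, -0.1]
gripper_width: 0.0006
grip_force: 0.0
time_s: 3.85
tcp_pos: [0.5242, -0.0489, 0.0188]
eef_rot: [0.454, 0.891, -0.0, -0.0]
force: [0.3, 0.1, 0.5]
gripper_width: -0.0
grip_force: 0.0
time_s: 4.27
tcp_pos: [0.5487, -0.0422, 0.0188]
eef_rot: [0.453, 0.891, -0.0, 0.0]
force: [-0.8, 0.0, 0.5]
gripper_width: 0.0004
grip_force: 0.0
t 4.27 bay XYtip [-143.4  -39.4    4.8] toolx yaw in bay 122.1 F [-0.8  0.1  0.5]
(-111, -32, 8) [-10.9  31.4  -3.2]
```

View pics/c1.png

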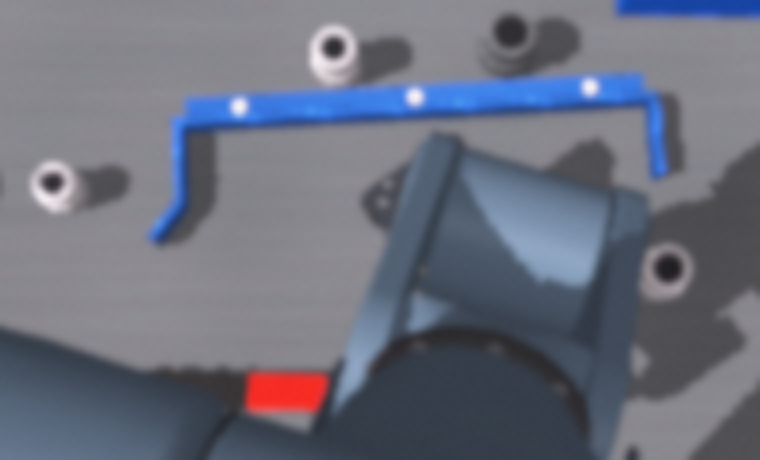

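The arm hides the bare half here, and the visible red part (247–328, 373–411) looks unmoved. I'll check the side camera.

```bash

python3 -c "
from h import *
import cv2
im=bot.snapshot('side');cv2.imwrite('pics/c2.png',cv2.resize(im[110:300,200:440],None,fx=3,fy=3,interpolation=cv2.INTER_CUBIC))
print(w2px('side',np.array([.5487,-.0422,.005])))"
```

```text
[333.55095296 190.09886805]
```

View pics/c2.png

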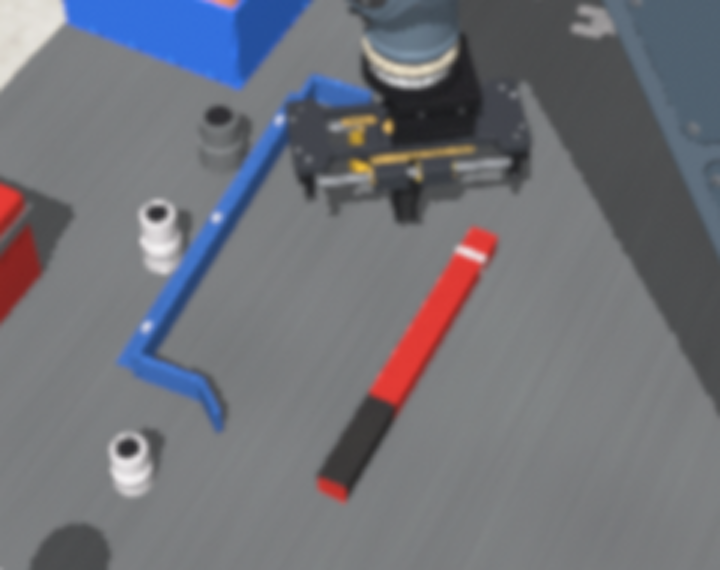

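The handle hasn't moved. The bare end is at (483,235) in the crop and the fingertip is at (405,218). I'll cross-check both cameras.

```bash

python3 -c "
from h import *
f=lambda x,y,z:(px2w('side',(200+x/3,110+y/3),z).round(3),bay(px2w('side',(200+x/3,110+y/3),z)).round(0))
print('bare top',f(484,231,.025));print('grip face',f(333,489,.0125));print('tip',f(405,220,.005));print('tip',f(405,220,.03))
for x,y,z,n in[(222,430,0,'lip'),(130,362,0,'corner'),(160,270,0,'sock'),(130,492,0,'sockL')]: print(n,f(x,y,z))
s=bot.sense();print(s['joint_positions'],s['tcp_pos'])"
```

```text
bare top (array([ 0.483, -0.07 ,  0.025]), array([-211.,  -63.,   25.]))
grip face (array([0.483, 0.207, 0.012]), array([-192.,  213.,   12.]))
tip (array([ 0.556, -0.065,  0.005]), array([-138.,  -62.,    5.]))
tip (array([ 0.547, -0.046,  0.03 ]), array([-145.,  -43.,   30.]))
lip (array([0.59 , 0.194, 0.   ]), array([-86., 194.,   0.]))
corner (array([0.69 , 0.173, 0.   ]), array([ 13., 165.,   0.]))
sock (array([0.72, 0.08, 0.  ]), array([36., 71.,  0.]))
sockL (array([0.624, 0.275, 0.   ]), array([-46., 272.,   0.]))
[-2.80394750e-01  6.97420580e-01  1.75603985e+00 -1.12333286e-04
  6.89343925e-01 -9.09388234e-01] [ 0.54757492 -0.04220507  0.0187144 ]
```

The tip looks about 30 mm high instead of 5, which would explain it passing over the handle. I'll lower it here on free bench and watch the force.

```bash

python3 -m creep '[0,0,0,0,0,1,0, 0,0,0,0,0,1,0, 0,0,0,0,0,1,0, 0,0,0,0,0,0,0, 0,0,0,0,0,0,0]'
python3 -c "
from h import *
import cv2
im=bot.snapshot('side');cv2.imwrite('pics/c3.png',cv2.resize(im[130:210,280:400],None,fx=6,fy=6,interpolation=cv2.INTER_CUBIC))
for z in(0,.01,.02,.03,.065): print(z,(w2px('side',np.r_[bot.sense()['tcp_pos'][:2],z])-[280,130])*6)"
```

```text
time_s: 4.78
tcp_pos: [0.5481, -0.0424, 0.0157]
eef_rot: [0.454, 0.891, -0.0, -0.0]
force: [-0.6, 0.1, -0.5]
gripper_width: 0.0004
grip_force: 0.0
0 [322.30718487 367.8700395 ]
0.01 [322.89697057 353.46246723]
0.02 [323.49367221 338.88594904]
0.03 [324.09741216 324.13749579]
0.065 [326.26776436 271.11907543]
```

View pics/c3.png

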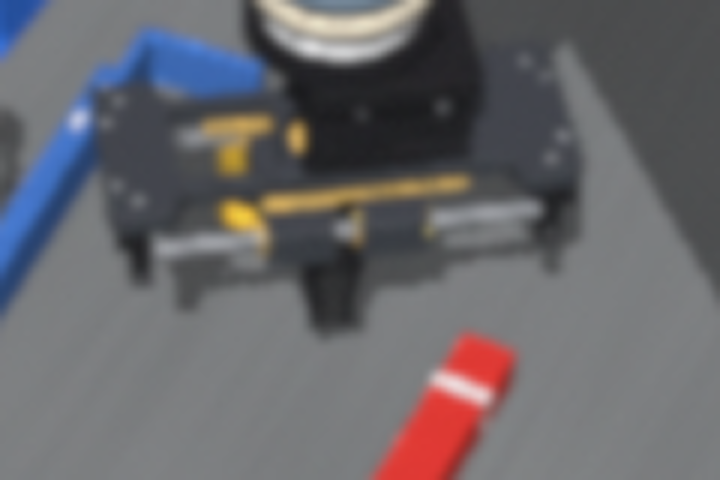

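The finger's lower end at (332,330) corresponds to about 26 mm high, even though the TCP reads 15.7 mm. I'll lower in small steps until contact.

```bash

python3 -m creep '[0,0,0,0,0,1,0, 0,0,0,0,0,1,0, 0,0,0,0,0,1,0, 0,0,0,0,0,1,0, 0,0,0,0,0,0,0]' | egrep 'tcp|force'
python3 -m creep '[0,0,0,0,0,1,0, 0,0,0,0,0,1,0, 0,0,0,0,0,1,0, 0,0,0,0,0,0,0, 0,0,0,0,0,0,0]' | egrep 'tcp|force'
```

```text
tcp_pos: [0.5481, -0.0423, 0.0116]
force: [0.6, -0.6, -0.8]
grip_force: 0.0
tcp_pos: [0.5482, -0.0424, 0.0088]
force: [0.8, -0.0, -0.1]
grip_force: 0.0
```

The nominal tip is now at −5 mm with no contact, so the real tips are higher than the description says. I'll continue down.

```bash

python3 -m creep '[0,0,0,0,0,1,0, 0,0,0,0,0,1,0, 0,0,0,0,0,1,0, 0,0,0,0,0,1,0, 0,0,0,0,0,0,0]' | egrep 'tcp|^force'
python3 -m creep '[0,0,0,0,0,1,0, 0,0,0,0,0,1,0, 0,0,0,0,0,1,0, 0,0,0,0,0,1,0, 0,0,0,0,0,0,0]' | egrep 'tcp|^force'
python3 -c "
from h import *
import cv2
im=bot.snapshot('side');cv2.imwrite('pics/c4.png',cv2.resize(im[150:210,300:400],None,fx=7,fy=7,interpolation=cv2.INTER_CUBIC))
for z in(0,.01,.02,.03): print(z,(w2px('side',np.r_[bot.sense()['tcp_pos'][:2],z])-[300,150])*7)"
```

```text
tcp_pos: [0.5481, -0.0423, 0.0046]
force: [-0.1, 0.4, 0.1]
tcp_pos: [0.5481, -0.0423, 0.0006]
force: [-1.6, -0.3, -0.3]
0 [235.87983044 289.28548844]
0.01 [236.56708427 272.4768439 ]
0.02 [237.26239716 255.47109314]
0.03 [237.96591172 238.26474865]
```

View pics/c4.png

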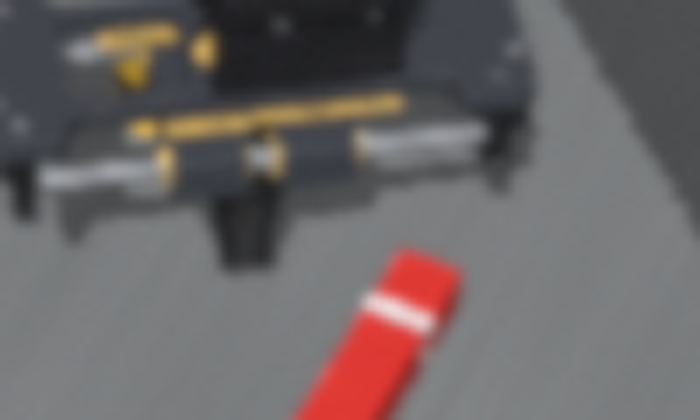

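The tip at (247,268) is about 11 mm high with the TCP reading 0.6 mm, so the real tip height is roughly TCP z + 11 mm. I'll go back over the handle and lower to about 6 mm.

```bash
sed -i 's/p\[2\]-=14/p[2]+=11/' h.py
python3 -m creep '[0,0,0,0,0,-18,0, 0,0,0,0,0,-18,0, 0,0,0,0,0,-18,0, 0,0,0,9,-17,0,0, 0,0,0,9,-17,0,0]' >/dev/null
python3 -m creep '[0,0,0,9,-17,0,0, 0,0,0,9,-17,0,0, 0,0,0,9,-17,0,0, 0,0,0,7,-13,0,0, 0,0,0,0,0,0,0]' >/dev/null
python3 -c "
from h import *
plan((-255,-52,60),(-255,-52,6))"
```

```text
t 7.38 bay XYtip [-258.5  -46.2   65.8] toolx yaw in bay 122.0 F [-0.9  0.5 -0. ]
(-255, -52, 60) [-6.8 -0.   5.7]
(-255, -52, 6) [-0.3  0.2 54. ]
```

```bash

python3 -m creep '[0,0,0,-3,0,15,0, 0,0,0,-3,0,15,0, 0,0,0,0,0,14,0, 0,0,0,0,0,10,0, 0,0,0,0,0,0,0]' | egrep 'tcp|^force'
python3 -m creep '[0,0,0,0,0,2,0, 0,0,0,0,0,2,0, 0,0,0,0,0,2,0, 0,0,0,0,0,0,0, 0,0,0,0,0,0,0]' | egrep 'tcp|^force'
python3 -c "
from h import *
plan((-220,-53,6),(-180,-49,6),(-145,-42,6),(-111,-32,6))"
```

```text
tcp_pos: [0.4426, -0.0629, -0.0006]
force: [-0.5, -1.0, 0.2]
tcp_pos: [0.4423, -0.0629, -0.0048]
force: [-0.6, 0.3, -1.2]
t 8.22 bay XYtip [-251.   -52.6    6.2] toolx yaw in bay 122.0 F [-0.6  0.3 -1.2]
(-220, -53, 6) [-16.8  26.1   0.2]
(-180, -49, 6) [-17.8  36.    0. ]
(-145, -42, 6) [-12.6  33.4   0. ]
(-111, -32, 6) [-9.5 34.1  0. ]
```

Push, with a force check after the first call.

```bash

python3 -m creep '[0,0,0,-3,5,0,0, 0,0,0,-3,5,0,0, 0,0,0,-4,5,0,0, 0,0,0,-3,5,0,0, 0,0,0,-4,6,0,0]' | egrep 'tcp|^force'
python3 -m creep '[0,0,0,-4,7,0,0, 0,0,0,-4,7,0,0, 0,0,0,-3,7,0,0, 0,0,0,-4,8,0,0, 0,0,0,-3,7,0,0]' | egrep 'tcp|^force'
```

```text
tcp_pos: [0.4732, -0.0611, -0.0051]
force: [-1.0, 0.3, 1.6]
tcp_pos: [0.5138, -0.0545, -0.0051]
force: [-0.9, -0.7, 0.8]
```

```bash
cat >> h.py <<'E'
import cv2
from scipy.optimize import minimize
def find(cams=("side",),g=None):
    """fit handle pose (centre X,Y mm, theta deg; bare->grip = (-sin,cos)) to the red tube in the pictures"""
    ms=[]
    for n in cams:
        im=bot.snapshot(n);h=cv2.cvtColor(im,cv2.COLOR_BGR2HSV)
        m=((((h[...,0]<8)|(h[...,0]>172))&(h[...,1]>130)&(h[...,2]>70))*255).astype(np.uint8)
        roi=np.zeros_like(m)
        pts=np.array([w2px(n,M+(Xb*x+Yb*y)/1e3) for x,y in((-330,-230),(60,-230),(60,300),(-330,300))],np.int32)
        cv2.fillConvexPoly(roi,pts,255);m=cv2.morphologyEx(m&roi,cv2.MORPH_CLOSE,np.ones((9,9)))
        k,l,st,_=cv2.connectedComponentsWithStats(m);m=(l==1+np.argmax(st[1:,4])).astype(np.float32);ms.append((n,m))
        print(n,"red px",m.sum())
    def hull(n,q):
        t=np.radians(q[2]);a=np.array([-np.sin(t),np.cos(t)]);b=np.array([a[1],-a[0]])
        P=[]
        for s in(-140,60):
            for w in(-12.5,12.5):
                for z in(0,.025):
                    c=np.array(q[:2])+a*s+b*w;P.append(w2px(n,M+(Xb*c[0]+Yb*c[1])/1e3+[0,0,z]))
        return cv2.convexHull(np.array(P,np.float32))
    def cost(q):
        e=0
        for n,m in ms:
            r=np.zeros(m.shape,np.uint8);cv2.fillConvexPoly(r,(hull(n,q)*16).astype(np.int32),1,cv2.LINE_8,4)
            e+=1-(m*r).sum()/np.maximum(m,r).sum()
        return e
    best=min((minimize(cost,s,method="Nelder-Mead",options=dict(initial_simplex=np.array(s)+np.array([[0,0,0],[30,0,0],[0,30,0],[0,0,12]]))) for s in ([g] if g else [(-202,72,-4),(-160,80,18),(-140,70,32),(-100,30,35),(-50,0,15),(-15,0,0)])),key=lambda r:r.fun)
    q=best.x;t=np.radians(q[2]);a=np.array([-np.sin(t),np.cos(t)])
    print("centre",q[:2].round(1),"theta",q[2].round(1),"bare",(q[:2]-140*a).round(1),"grip",(q[:2]+140*a).round(1),"cost",round(best.fun,3))
    return q
E
python3 -c "
from h import *
find();find(('top','side'));plan((-111,-32,6))"
```

```text
side red px 649.0Traceback (most recent call last):
  File "<string>", line 3, in <module>
    find();find(('top','side'));plan((-111,-32,6))
    ~~~~^^
  File "h.py", line 44, in find
    best=min((minimize(cost,s,method="Nelder-Mead",options=dict(initial_simplex=np.array(s)+np.array([[0,0,0],[30,0,0],[0,30,0],[0,0,12]]))) for s in ([g] if g else [(-202,72,-4),(-160,80,18),(-140,70,32),(-100,30,35),(-50,0,15),(-15,0,0)])),key=lambda r:r.fun)
  File "h.py", line 44, in <genexpr>
    best=min((minimize(cost,s,method="Nelder-Mead",options=dict(initial_simplex=np.array(s)+np.array([[0,0,0],[30,0,0],[0,30,0],[0,0,12]]))) for s in ([g] if g else [(-202,72,-4),(-160,80,18),(-140,70,32),(-100,30,35),(-50,0,15),(-15,0,0)])),key=lambda r:r.fun)
              ~~~~~~~~^^^^^^^^^^^^^^^^^^^^^^^^^^^^^^^^^^^^^^^^^^^^^^^^^^^^^^^^^^^^^^^^^^^^^^^^^^^^^^^^^^^^^^^^^^^^^^^^^^^^^^^^^^^^^^^^^^^^^^
    res = _minimize_neldermead(fun, x0, args, callback, bounds=bounds,
                               **options)
    fxcc = func(xcc)
    fx = function(np.copy(x), *(wrapper_args + args))
  File "h.py", line 41, in cost
    r=np.zeros(m.shape,np.uint8);cv2.fillConvexPoly(r,(hull(n,q)*16).astype(np.int32),1,cv2.LINE_8,4)
                                                       ~~~~^^^^^
  File "h.py", line 36, in hull
    c=np.array(q[:2])+a*s+b*w;P.append(w2px(n,M+(Xb*c[0]+Yb*c[1])/1e3+[0,0,z]))
                                       ~~~~^^^^^^^^^^^^^^^^^^^^^^^^^^^^^^^^^^^
  File "h.py", line 7, in w2px
    c=bot.calibration(n);T=c["world_to_cam"];q=c["mtx"]@(T[:3,:3]@p+T[:3,3]);return q[:2]/q[2]
ValueError: time passes only in moves, steps and waits
```

```bash
python3 - <<'E'
from rig import bot
import pickle
pickle.dump({n:bot.calibration(n) for n in("top","side","wrist")},open("cal.pkl","wb"))
s=open("h.py").read().replace("bot.calibration(n)","CAL[n]").replace("from rig import bot","from rig import bot\nimport pickle\nCAL=pickle.load(open('cal.pkl','rb'))",1)
open("h.py","w").write(s)
E
python3 -c "
from h import *
find();find(('top','side'));plan((-111,-32,6))"
```

```text
side red px 647.0
centre [-177.8   63.5] theta 13.9 bare [-144.3  -72.4] grip [-211.4  199.5] cost 0.211
top red px 189.0
side red px 645.0
centre [-177.7   59.2] theta 12.5 bare [-147.5  -77.5] grip [-207.9  195.9] cost 0.954
t 9.25 bay XYtip [-179.8  -49.2    5.8] toolx yaw in bay 122.0 F [-0.2  0.7 -0.2]
(-111, -32, 6) [-21.9  67.4  -0.2]
```

The handle has turned to about 14° with the bare end near (-144,-72), and the finger agrees with that contact. Continuing.

```bash

python3 -m creep '[0,0,0,-3,7,0,0, 0,0,0,-3,7,0,0, 0,0,0,-3,7,0,0, 0,0,0,-3,7,0,0, 0,0,0,-2,7,0,0]' | egrep 'tcp|^force'
python3 -m creep '[0,0,0,-2,7,0,0, 0,0,0,-2,7,0,0, 0,0,0,-2,7,0,0, 0,0,0,-2,7,0,0, 0,0,0,0,0,0,0]' | egrep 'tcp|^force'
python3 -c "
from h import *
find();plan((-109,-36,6))"
```

```text
tcp_pos: [0.5504, -0.0454, -0.0052]
force: [-0.6, 0.5, -0.0]
tcp_pos: [0.5788, -0.0351, -0.005]
force: [-1.0, 0.5, -0.8]
side red px 661.0
centre [-150.3   64. ] theta 31.1 bare [-78.  -55.9] grip [-222.6  183.9] cost 0.194
t 10.13 bay XYtip [-113.7  -34.6    6. ] toolx yaw in bay 122.1 F [-0.6  1.   0.1]
(-109, -36, 6) [-3.7  3.2  0. ]
```

```bash

python3 -m creep '[0,0,0,0,-12,0,0, 0,0,0,0,-12,-5,0, 0,0,0,0,-10,-30,0, 0,0,0,0,-30,-40,0, 0,0,0,0,-40,-40,0]' | egrep 'tcp|^force'
python3 -m creep '[0,0,0,0,-40,-20,0, 0,0,0,0,-40,0,0, 0,0,0,20,-20,0,0, 0,0,0,0,0,0,0, 0,0,0,0,0,0,0]' | egrep 'tcp|^force'
python3 -c "
from h import *
q=find();find(('top','side'),tuple(q))
im=bot.snapshot('top');cv2.imwrite('pics/c5.png',cv2.resize(im[135:250,205:395],None,fx=4,fy=4,interpolation=cv2.INTER_CUBIC))"
```

```text
tcp_pos: [0.5036, -0.088, 0.0937]
force: [1.3, -0.9, 0.8]
tcp_pos: [0.4113, -0.1282, 0.1116]
force: [0.3, 0.3, -0.3]
side red px 646.0
centre [-151.8   67.5] theta 31.0 bare [-79.7 -52.5] grip [-223.9  187.5] cost 0.211
top red px 664.0
side red px 647.0
centre [-157.6   78.7] theta 31.2 bare [-85. -41.] grip [-230.2  198.4] cost 0.327
```

View pics/c5.png

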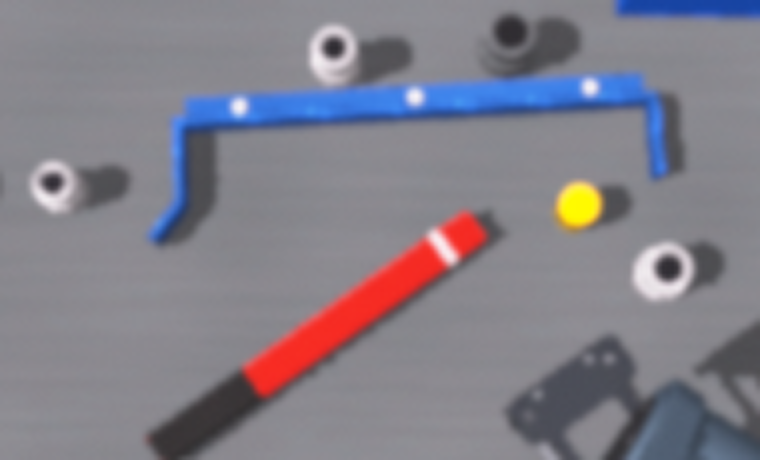

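The top view shows the handle from bare end (481,224) to grip end (162,450). That clears the post at (579,203).

```bash

python3 -c "
from h import *
b=bay(px2w('top',(205+481/4,135+224/4),.025));g=bay(px2w('top',(205+162/4,135+450/4),.025));d=(g-b)[:2]
t=np.arctan2(-d[0],d[1]);n=np.array([np.cos(t),np.sin(t)])
print(b,g,np.linalg.norm(d),np.degrees(t),'c',n@b[:2],n@g[:2],'post limit',n@[-76,-110]+26.5)
e=g[:2]+[-np.sin(t)*20,np.cos(t)*20];print(e)
plan((-330,100,110),(*e,110),(*e,6))"
```

```text
[-87.39397626 -41.33058777  25.        ] [-235.59094368  192.01871735   25.        ] 276.43125611469947 32.41907455895639 c -95.93123358920217 -95.93123358920218 post limit -96.62722549804369
[-246.31310076  208.90170724]
t 11.17 bay XYtip [-282.3 -116.6  122.4] toolx yaw in bay 122.0 F [-1.1  0.4  0.4]
(-330, 100, 110) [208.9  74.5  12.2]
(np.float64(-246.3131007558666), np.float64(208.90170724499313), 110) [ 47.9 128.7   0. ]
(np.float64(-246.3131007558666), np.float64(208.90170724499313), 6) [ 1.00e-01 -1.00e-01  1.04e+02]
```

```bash

python3 -c "
from h import *
plan((-150,-52,60),(-150,-52,6),(-106,-30,6))"
```

```text
t 11.17 bay XYtip [-282.3 -116.6  122.4] toolx yaw in bay 122.0 F [-1.1  0.4  0.4]
(-150, -52, 60) [-15.3 146.4  62.5]
(-150, -52, 6) [ 0.1 -0.  54. ]
(-106, -30, 6) [-4.7 49.   0. ]
```

```bash

python3 -m creep '[0,0,0,-4,37,10,0, 0,0,0,-4,37,15,0, 0,0,0,-4,37,15,0, 0,0,0,-3,35,22,0, 0,0,0,0,0,27,0]' | egrep 'tcp|^force'
python3 -m creep '[0,0,0,0,0,27,0, 0,0,0,0,0,0,0, 0,0,0,-1,9,0,0, 0,0,0,-1,9,0,0, 0,0,0,-1,6,0,0]' | egrep 'tcp|^force'
python3 -m creep '[0,0,0,0,6,0,0, 0,0,0,0,6,0,0, 0,0,0,0,6,0,0, 0,0,0,-1,6,0,0, 0,0,0,0,0,0,0]' | egrep 'tcp|^force'
python3 -c "
from h import *
plan((-106,-30,6))"
```

```text
tcp_pos: [0.5513, -0.0528, 0.0225]
force: [0.7, -0.9, -0.2]
tcp_pos: [0.5657, -0.043, -0.003]
force: [0.5, 0.5, 0.7]
tcp_pos: [0.584, -0.0293, -0.0042]
force: [0.3, 0.7, -0.0]
t 12.42 bay XYtip [-107.3  -29.1    6.8] toolx yaw in bay 122.1 F [ 0.4  0.7 -0. ]
(-106, -30, 6) [-1.5  0.6  0.8]
```

```bash

python3 -m creep '[0,0,0,0,-12,0,0, 0,0,0,0,-14,-5,0, 0,0,0,0,-15,-30,0, 0,0,0,0,-30,-28,0, 0,0,0,0,-40,0,0]' | egrep 'tcp|^force'
python3 -m creep '[0,0,0,10,-38,0,0, 0,0,0,15,-38,0,0, 0,0,0,20,-20,0,0, 0,0,0,0,0,0,0, 0,0,0,0,0,0,0]' | egrep 'tcp|^force'
python3 -c "
from h import *
q=find(('top',),(-160,75,33));t=np.radians(q[2]);n=np.array([np.cos(t),np.sin(t)])
print('c',n@q[:2],'limit',n@[-76,-110]+26.5)
e=q[:2]+np.array([-n[1],n[0]])*160
plan((-330,100,70),(*e,70),(*e,6))"
```

```text
tcp_pos: [0.4961, -0.0967, 0.062]
force: [-1.2, -0.9, -0.2]
tcp_pos: [0.386, -0.1147, 0.0584]
force: [0.8, -0.4, -0.3]
top red px 660.0
centre [-159.9   84. ] theta 34.8 bare [-80.  -30.9] grip [-239.8  199. ] cost 0.09
c -83.38460941758336 limit -98.68095008830215
t 13.3 bay XYtip [-308.5 -101.4   69.5] toolx yaw in bay 121.9 F [ 0.7  1.1 -0.1]
(-330, 100, 70) [182.3  88.3  -0.6]
(np.float64(-251.2306317074968), np.float64(215.425969510835), 70) [ 56.3 127.9  -0. ]
(np.float64(-251.2306317074968), np.float64(215.425969510835), 6) [ 0. -0. 64.]
```

```bash

python3 -m creep '[0,0,0,24,22,0,0, 0,0,0,24,22,0,0, 0,0,0,24,22,0,0, 0,0,0,24,22,0,0, 0,0,0,24,22,0,0]' | egrep 'tcp|^force'
python3 -m creep '[0,0,0,24,22,0,0, 0,0,0,24,22,0,0, 0,0,0,24,22,0,0, 0,0,0,24,22,0,0, 0,0,-0.05,0,0,0,0]' | egrep 'tcp|^force'
python3 -c "
from h import *
e=np.array([-239.8,199])+np.array([-.571,.821])*22
plan((*e,70),(*e,6),(*(e+[57.1,-82.1]),6))"
```

```text
tcp_pos: [0.4092, 0.0481, 0.0583]
force: [-0.0, -0.1, -0.2]
tcp_pos: [0.425, 0.1816, 0.0587]
force: [-0.5, -0.7, -0.4]
t 14.13 bay XYtip [-251.1  192.5   69.7] toolx yaw in bay 125.3 F [-0.5 -0.7 -0.4]
(np.float64(-252.36200000000002), np.float64(217.062), 70) [20.8 13.2 -0.3]
(np.float64(-252.36200000000002), np.float64(217.062), 6) [ 0.1 -0.4 64. ]
(np.float64(-195.26200000000003), np.float64(134.96200000000002), 6) [-100.    -0.8    0.2]
```

```bash

python3 -m creep '[0,0,0,10,7,8,0, 0,0,0,11,6,12,0, 0,0,0,0,0,22,0, 0,0,0,0,0,22,0, 0,0,0,0,0,0,0]' | egrep 'tcp|^force'
python3 -m creep '[0,0,0,-6,0,0,0, 0,0,0,-6,0,0,0, 0,0,0,-6,0,0,0, 0,0,0,-7,0,0,0, 0,0,0,-7,0,0,0]' | egrep 'tcp|^force'
python3 -m creep '[0,0,0,-7,0,0,0, 0,0,0,-7,0,0,0, 0,0,0,-7,0,0,0, 0,0,0,-7,0,0,0, 0,0,0,0,0,0,0]' | egrep 'tcp|^force'
python3 -c "
from h import *
plan((-195,135,6))
find(('side',),(-130,55,35));find(('top',),(-130,55,35))"
```

```text
tcp_pos: [0.4183, 0.2012, -0.0085]
force: [-0.8, -0.1, -0.4]
tcp_pos: [0.4398, 0.175, -0.0049]
force: [-1.1, 1.7, 0.5]
tcp_pos: [0.4585, 0.1527, -0.0056]
force: [0.4, 0.7, -0.9]
t 15.38 bay XYtip [-219.8  161.3    5.4] toolx yaw in bay 124.8 F [ 0.5  0.6 -0.9]
(-195, 135, 6) [-35.8   5.3  -0.5]
side red px 111.0
centre [-123.6   51.3] theta 24.3 bare [-65.9 -76.3] grip [-181.3  178.8] cost 0.843
top red px 661.0
centre [-128.1   41.1] theta 34.8 bare [-48.2 -73.9] grip [-208.  156.] cost 0.084
```

```bash

python3 -m creep '[0,0,0,-7,0,0,0, 0,0,0,-7,0,0,0, 0,0,0,-7,0,0,0, 0,0,0,-7,0,0,0, 0,0,0,-7,0,0,0]' | egrep 'tcp|^force'
python3 -m creep '[0,0,0,-7,0,0,0, 0,0,0,-7,0,0,0, 0,0,0,-6,0,0,0, 0,0,0,-4,0,0,0, 0,0,0,0,0,0,0]' | egrep 'tcp|^force'
python3 -c "
from h import *
find(('top',),(-100,0,35))
plan((-195,135,6))"
```

```text
tcp_pos: [0.4789, 0.126, -0.0058]
force: [-2.0, 1.9, 0.4]
tcp_pos: [0.495, 0.107, -0.0057]
force: [0.1, -1.6, 0.7]
top red px 651.0
centre [-93.4  -8.4] theta 35.1 bare [ -13.  -122.9] grip [-173.9  106.2] cost 0.072
t 16.37 bay XYtip [-186.9  113.5    5.4] toolx yaw in bay 124.8 F [-0.3 -0.1 -0.4]
(-195, 135, 6) [22.3  5.6 -0.7]
```

```bash

python3 -m creep '[0,0,0,-5,0,0,0, 0,0,0,-5,-2,0,0, 0,0,0,-5,-2,0,0, 0,0,0,-5,-2,0,0, 0,0,0,0,0,0,0]' | egrep 'tcp|^force'
python3 -c "
from h import *
find(('top',),(-93,-15,35))
plan((-195,135,6))"
```

```text
tcp_pos: [0.5019, 0.0876, -0.0057]
force: [-0.7, 0.2, -0.5]
top red px 656.0
centre [-90.1 -29.4] theta 34.5 bare [ -10.9 -144.8] grip [-169.4   86. ] cost 0.056
t 16.83 bay XYtip [-180.8   93.5    5.3] toolx yaw in bay 124.8 F [-0.2  0.1 -0.2]
(-195, 135, 6) [42.2 12.1 -0.7]
```

```bash

python3 -m creep '[0,0,0,12,0,0,0, 0,0,0,6,-12,0,0, 0,0,0,0,-25,0,0, 0,0,0,0,-10,0,0, 0,0,0,-20,0,0,0]' | egrep 'tcp|^force'
python3 -c "
from h import *
P=[(-190,45,6)]
for th in(34,26,18,10,4):
    t=np.radians(th);d=np.radians(34.8-th);h=15*np.cos(d)+9.5*np.sin(d)
    f=np.array([-11,-145])+255*np.array([-np.sin(t),np.cos(t)])-(12.5+h)*np.array([np.cos(t),np.sin(t)]);P.append((*f.round(0).tolist(),6))
plan(*P)"
```

```text
tcp_pos: [0.4588, 0.0592, -0.006]
force: [-0.5, -0.1, -0.3]
t 17.25 bay XYtip [-226.   68.    5.] toolx yaw in bay 125.0 F [-0.5 -0.1 -0.3]
(-190, 45, 6) [-39.5  16.3  -1.4]
(-177.0, 51.0, 6) [-2.5 14.1 -0.1]
(-149.0, 72.0, 6) [ 1.2 35.  -0.2]
(-118.0, 88.0, 6) [-4.7 34.6 -0.3]
(-85.0, 101.0, 6) [-8.3 34.5 -0.3]
(-59.0, 107.0, 6) [-10.   24.7  -0.3]
```

```bash

python3 -m creep '[0,0,0,-15,0,0,0, 0,0,0,-15,0,0,0, 0,0,0,0,0,0,0, 0,0,0,0,7,0,0, 0,0,0,0,7,0,0]' | egrep 'tcp|^force'
python3 -c "
from h import *
plan((-177,51,6))"
```

```text
tcp_pos: [0.4957, 0.0433, -0.0058]
force: [0.5, 1.1, -0.7]
t 17.67 bay XYtip [-190.3   49.6    5.2] toolx yaw in bay 124.8 F [ 0.6  1.1 -0.7]
(-177, 51, 6) [-6.4 11.7 -0.8]
```

Now the sweep.

```bash

python3 -m creep '[0,0,0,-1,6,0,0, 0,0,0,0,6,0,0, 0,0,0,0,7,0,0, 0,0,0,0,7,0,0, 0,0,0,0,7,0,0]' | egrep 'tcp|^force'
python3 -m creep '[0,0,0,0,7,0,0, 0,0,0,-1,7,0,0, 0,0,0,-1,7,0,0, 0,0,0,-1,7,0,0, 0,0,0,-1,7,0,0]' | egrep 'tcp|^force'
python3 -c "
from h import *
find(('top',),(-60,-10,20))
plan((-118,88,6),(-85,101,6),(-59,107,6))"
```

```text
tcp_pos: [0.5218, 0.0638, -0.0058]
force: [-2.1, -1.4, -0.2]
tcp_pos: [0.5525, 0.0822, -0.0058]
force: [-1.0, -0.7, -0.2]
top red px 612.0
centre [-70.3 -26.6] theta 19.0 bare [ -24.6 -158.9] grip [-115.9  105.8] cost 0.163
t 18.55 bay XYtip [-128.8   84.6    5.5] toolx yaw in bay 124.9 F [-0.1  1.3  0.7]
(-118, 88, 6) [-3.4 10.8 -0.5]
(-85, 101, 6) [-8.2 34.5  0.1]
(-59, 107, 6) [-9.9 24.8  0.1]
```

```bash

python3 -m creep '[0,0,0,-1,7,0,0, 0,0,0,-2,7,0,0, 0,0,0,-2,7,0,0, 0,0,0,-2,7,0,0, 0,0,0,-2,7,0,0]' | egrep 'tcp|^force'
python3 -m creep '[0,0,0,-2,7,0,0, 0,0,0,-2,7,0,0, 0,0,0,-3,7,0,0, 0,0,0,-3,7,0,0, 0,0,0,0,0,0,0]' | egrep 'tcp|^force'
python3 -c "
from h import *
find(('top',),(-40,-10,5))
plan((-45,105,6),(-35,20,6))"
```

```text
tcp_pos: [0.5856, 0.097, -0.0057]
force: [-1.4, -0.3, -0.6]
tcp_pos: [0.6155, 0.107, -0.0055]
force: [0.4, 0.2, -0.5]
top red px 644.0
centre [-47.1  -9.3] theta -3.0 bare [ -54.4 -149.1] grip [-39.8 130.5] cost 0.08
t 19.43 bay XYtip [-67.3 104.6   5.4] toolx yaw in bay 124.9 F [-0.7  0.6 -0.1]
(-45, 105, 6) [-12.5  18.5  -0.5]
(-35, 20, 6) [-75.4 -40.4   0. ]
```

```bash

python3 -c "
from h import *
plan((-108,100,6),(-108,-40,6),(-45,-38,6))"
```

```text
t 19.43 bay XYtip [-67.3 104.6   5.4] toolx yaw in bay 124.9 F [-0.7  0.6 -0.1]
(-108, 100, 6) [ 19.5 -36.   -0.7]
(-108, -40, 6) [-114.8  -80.1    0. ]
(-45, -38, 6) [-34.4  52.8   0.2]
```

```bash

python3 -m creep '[0,0,0,9,-18,0,0, 0,0,0,10,-18,0,0, 0,0,0,-23,-16,0,0, 0,0,0,-23,-16,0,0, 0,0,0,-23,-16,0,0]' | egrep 'tcp|^force'
python3 -m creep '[0,0,0,-23,-16,0,0, 0,0,0,-23,-15,0,0, 0,0,0,0,0,0,0, 0,0,0,-4,6,0,0, 0,0,0,-4,6,0,0]' | egrep 'tcp|^force'
python3 -m creep '[0,0,0,-4,6,0,0, 0,0,0,-4,6,0,0, 0,0,0,-4,6,0,0, 0,0,0,0,0,0,0, 0,0,0,0,0,0,0]' | egrep 'tcp|^force'
python3 -c "
from h import *
find(('top',),(-40,-10,0))
plan((-45,-38,6),(-45,0,6))"
```

```text
tcp_pos: [0.5786, 0.0145, -0.0055]
force: [0.1, 0.5, 0.3]
tcp_pos: [0.598, -0.0388, -0.0057]
force: [0.7, -0.5, 0.6]
tcp_pos: [0.6201, -0.0363, -0.0058]
force: [0.4, 0.6, 0.3]
top red px 23.0
centre [-67.9  -9.5] theta 7.9 bare [ -48.6 -148.2] grip [-87.2 129.1] cost 0.969
t 20.73 bay XYtip [-72.3 -38.7   5.2] toolx yaw in bay 124.9 F [-0.2 -0.5  0.5]
(-45, -38, 6) [-15.1  22.8  -0.9]
(-45, 0, 6) [31.1 21.8  0. ]
```

```bash

python3 -m creep '[0,0,0,-3,5,0,0, 0,0,0,-3,5,0,0, 0,0,0,-3,5,0,0, 0,0,0,0,0,0,0, 0,0,0,0,-15,0,0]' | egrep 'tcp|^force'
python3 -m creep '[0,0,0,0,-20,-20,0, 0,0,0,0,-30,-20,0, 0,0,0,0,-40,-20,0, 0,0,0,0,-40,0,0, 0,0,0,0,-40,0,0]' | egrep 'tcp|^force'
python3 -c "
from h import *
plan((-45,-38,6))
find(('top',),(-30,-10,0))
im=bot.snapshot('top');cv2.imwrite('pics/c6.png',cv2.resize(im[135:250,205:395],None,fx=4,fy=4,interpolation=cv2.INTER_CUBIC))"
```

```text
tcp_pos: [0.6288, -0.0433, -0.0053]
force: [-0.2, -0.0, 0.4]
tcp_pos: [0.496, -0.1507, 0.0546]
force: [-0.5, -0.9, -1.3]
t 21.57 bay XYtip [-203.6 -144.    65.6] toolx yaw in bay 125.0 F [-0.5 -0.8 -1.3]
(-45, -38, 6) [ -3.7 190.6  60.1]
top red px 652.0
centre [-27.9  -9.1] theta 2.4 bare [ -22.2 -149. ] grip [-33.7 130.7] cost 0.151
```

View pics/c6.png

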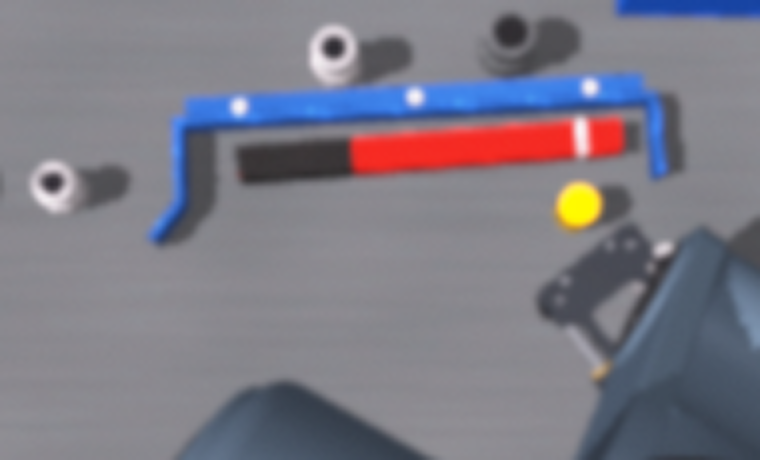

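The handle lies inside the bay from (238,165) to (625,137), with a gap of about 15 mm to the back wall. One more central push should seat it.

```bash

python3 -c "
from h import *
plan((-85,8,66),(-85,8,6),(-40,8,6))"
```

```text
t 21.67 bay XYtip [-208.6 -144.5   64.3] toolx yaw in bay 124.6 F [0.5 0.8 1.2]
(-85, 8, 66) [ 55.4 188.2  -1.9]
(-85, 8, 6) [-0.1  0.1 60. ]
(-40, 8, 6) [-25.5  37.   -0.1]
```

```bash

python3 -m creep '[0,0,0,11,37,0,0, 0,0,0,11,37,0,0, 0,0,0,11,37,0,0, 0,0,0,11,37,0,0, 0,0,0,11,37,5,0]' | egrep 'tcp|^force'
python3 -m creep '[0,0,0,0,0,18,0, 0,0,0,0,0,18,0, 0,0,0,0,0,18,0, 0,0,0,0,0,0,0, 0,0,0,0,0,0,0]' | egrep 'tcp|^force'
python3 -m creep '[0,0,0,-4,6,0,0, 0,0,0,-4,6,0,0, 0,0,0,-4,6,0,0, 0,0,0,-3,5,0,0, 0,0,0,0,0,0,0]' | egrep 'tcp|^force'
python3 -c "
from h import *
plan((-40,8,6))"
```

```text
tcp_pos: [0.6074, 0.0117, 0.049]
force: [0.9, -0.5, -0.5]
tcp_pos: [0.6044, 0.0105, -0.0069]
force: [0.2, 0.6, -0.2]
tcp_pos: [0.6343, 0.0124, -0.0051]
force: [-0.3, -0.1, 0.3]
t 22.92 bay XYtip [-54.2   9.    5.9] toolx yaw in bay 124.9 F [-0.3 -0.   0.3]
(-40, 8, 6) [-8.9 11.1 -0.1]
```

```bash

python3 -m creep '[0,0,0,-2,3,0,0, 0,0,0,-2,3,0,0, 0,0,0,-2,3,0,0, 0,0,0,-2,2,0,0, 0,0,0,0,0,0,0]' | egrep 'tcp|^force'
python3 -m creep '[0,0,0,-1,2,0,0, 0,0,0,-1,1,0,0, 0,0,0,0,0,0,0, 0,0,0,0,0,0,0, 0,0,0,0,0,0,0]' | egrep 'tcp|^force'
python3 -c "
from h import *
plan((-40,8,6))"
```

```text
tcp_pos: [0.6458, 0.0134, -0.0061]
force: [-0.7, -0.6, 0.9]
tcp_pos: [0.6485, 0.0138, -0.0062]
force: [-3.6, -0.4, 1.5]
t 23.75 bay XYtip [-40.    9.4   4.8] toolx yaw in bay 124.9 F [-3.6 -0.1  1.5]
(-40, 8, 6) [-1.1 -0.8 -1.2]
```

```bash

python3 -m creep '[0,0,0,-1,1,0,0, 0,0,0,0,1,0,0, 0,0,0,-1,1,0,0, 0,0,0,0,0,0,0, 0,0,0,0,0,0,0]' | egrep 'tcp|^force'
python3 -m creep '[0,0,0,0,-10,0,0, 0,0,0,0,-20,0,0, 0,0,0,0,-20,-20,0, 0,0,0,0,-40,-30,0, 0,0,0,0,-40,-10,0]' | egrep 'tcp|^force'
python3 -m creep '[0,0,0,-20,-35,0,0, 0,0,0,-20,-35,0,0, 0,0,0,-20,-35,0,0, 0,0,0,0,0,0,0, 0,0,0,0,0,0,0]' | egrep 'tcp|^force'
python3 -c "
from h import *
plan()
find(('top',),(-15,-10,0))
im=bot.snapshot('top');cv2.imwrite('pics/c7.png',cv2.resize(im[135:250,205:395],None,fx=4,fy=4,interpolation=cv2.INTER_CUBIC))"
```

```text
tcp_pos: [0.6487, 0.0139, -0.0063]
force: [-9.3, -0.4, 5.5]
tcp_pos: [0.561, -0.065, 0.0515]
force: [0.3, -0.6, 0.7]
tcp_pos: [0.5137, -0.1798, 0.0494]
force: [0.6, 0.8, 0.4]
t 25.0 bay XYtip [-188.  -174.2   60.4] toolx yaw in bay 124.6 F [0.7 0.8 0.4]
top red px 628.0
centre [-15.8  -5.8] theta 0.7 bare [ -14.2 -145.8] grip [-17.4 134.2] cost 0.186
```

View pics/c7.png

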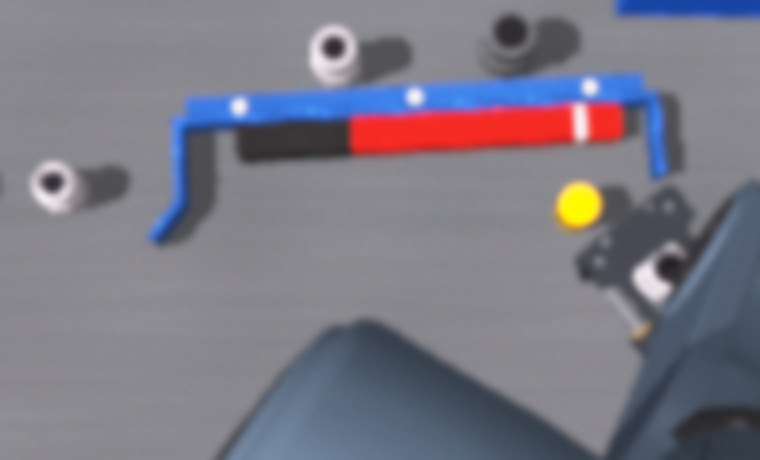

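The handle now runs from (240,145) to (625,122), flush against the back wall, and the sockets are unmoved. Handing in.

```bash
python3 -c "
from rig import bot
print(bot.finish_job())"
```

```text
the job is handed in; nothing more can be done
None
```

I pushed the handle into the bay behind the post without picking it up; in the last picture it lies flat against the back wall with the sockets in view unmoved, and the job is handed in at about 25 s of the 54 s (no verdict was returned).

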